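# Pack the sample carrier

## Task

Pack the sample set into the grey divided crate: lift the steel can off the lab jack by its handle and stand it in the crate's large bay, and stand the two slim steel sample tins in the two empty cells, one in each. Keep the can and tins upright, set them down gently, and leave the amber bottles in their cells and the beaker and the squat red tin where they stand.

Things in the scene. Friction and masses are not known exactly. Their poses are not given: they have to be found in the camera images.
- crate: fixed grey plastic crate, open above: 202 (x) by 338 (y) by 60 mm high, walls and floor 6 mm thick, dividers 56 mm high. Four cells, 92 x 92 mm inside, centred at x = -49 or 49, y = -117 or -19 mm in its frame; a large bay 190 (x) by 130 mm (y) at its +y end. Two cells hold amber bottles, two are empty; which ones varies. Origin: centre of its underside, z up
- bay (a point): centre of the floor of the crate's large bay (6 mm above the table, crate frame x 0, y +98 mm); axes as the crate's
- mat_a: square black rubber mat, 78 x 78 x 3 mm, fixed on the floor of one of the two empty cells of the crate, at the cell's centre within 3 mm. Origin: centre of its underside (on the crate's floor, 6 mm above the table); axes as the crate's
- mat_b: square black rubber mat, 78 x 78 x 3 mm, fixed on the floor of one of the two empty cells of the crate, at the cell's centre within 3 mm. Origin: centre of its underside (on the crate's floor, 6 mm above the table); axes as the crate's
- bottle_a: amber glass bottle with black cap, 58 mm diameter, 125 mm tall, already standing in one of the four cells; stays there. Origin: centre of its underside
- bottle_b: amber glass bottle with black cap, 58 mm diameter, 125 mm tall, already standing in one of the four cells; stays there. Origin: centre of its underside
- jack: lab jack, a stand with a square steel top plate 110 x 110 mm, its top 80 mm above the table; fixed. Origin: centre of its underside
- can: closed round steel can, 94 mm diameter, body 100 mm tall, with a rigid arched handle over its lid, standing on the jack. Origin: centre of its underside, z up; the handle's bar runs along its x
- can_handle (a point): middle of the can's handle bar: round bar 12 mm thick, straight and level for 56 mm along the can's x, 155 mm above the can's underside and 55 mm above its lid (the arch is 84 mm wide overall)
- tin_a: one of two identical upright sample tins, bare steel with a paper band, closed, round: 60 mm diameter, 120 mm tall (the lid's neck, 56 mm wide, from 111 mm up). Origin: centre of its underside, z up
- tin_b: one of two identical upright sample tins, bare steel with a paper band, closed, round: 60 mm diameter, 120 mm tall (the lid's neck, 56 mm wide, from 111 mm up). Origin: centre of its underside, z up
- beaker: empty glass beaker, 72 mm diameter, 95 mm tall, standing among the tins; leave alone. Origin: centre of its underside
- squat_tin: short wide red tin, 100 mm diameter, 62 mm tall; leave alone. Origin: centre of its underside
Not all that is in view belongs to the job. Leave any blue or green look-alike of the tin_a alone.

How it is judged:
At the end, for the whole second after the job is handed in: Each empty cell has one tin standing on its mat (within 25 mm of the mat's centre) and the can stands on the large bay's floor (within 55 mm of its centre in x, 25 mm in y), each set fully down, tilted under 0.1 rad, at rest; the bottles still stand in their cells (tilt under 0.15 rad) (((horizontal distance between tin_a and mat_a below 0.025 m and horizontal distance between tin_b and mat_b below 0.025 m) or (horizontal distance between tin_a and mat_b below 0.025 m and horizontal distance between tin_b and mat_a below 0.025 m)) and z of each of tin_a, tin_b in the frame of crate below 0.014 m and angle between each of tin_a, tin_b, can's own z axis and vertical below 0.1 rad and linear speed of each of tin_a, tin_b, can below 0.02 m/s and x of can in the frame of bay between -0.055 and 0.055 m and y of can in the frame of bay between -0.025 and 0.025 m and z of can in the frame of bay below 0.006 m and angle between each of bottle_a, bottle_b's own z axis and vertical below 0.15 rad); the robot touches nothing.
It fails at once if the can or a tin is tipped more than 30 degrees (angle between any of tin_a, tin_b, can's own z axis and vertical above 0.52 rad).
It fails at once if the can or a tin is dropped or slammed into the crate (within 25 mm of the crate's floor at over 0.5 m/s) ((z of tin_a in the frame of bay below 0.025 m and horizontal distance between tin_a and crate below 0.2 m and linear speed of tin_a above 0.5 m/s) or (z of tin_b in the frame of bay below 0.025 m and horizontal distance between tin_b and crate below 0.2 m and linear speed of tin_b above 0.5 m/s) or (z of can in the frame of bay below 0.025 m and horizontal distance between can and crate below 0.2 m and linear speed of can above 0.5 m/s)).
It fails at once if an amber bottle is moved out of its cell (more than 40 mm) (distance of any of bottle_a, bottle_b from where it was at the start of the episode above 0.04 m).
It fails at once if the beaker or the squat tin is moved by more than 30 mm (distance of any of beaker, squat_tin from where it was at the start of the episode above 0.03 m).
It also fails if it takes over 72 s, if anything falls off the work surface, if the arm or the gripper's body presses on something with over 40 N, if the wrist force passes 120 N, or if a joint passes its speed limit or range.

## Robot

A 6-joint arm with a two-finger parallel gripper is mounted at the origin on the work surface. World frame = base frame: x ahead of the robot, y to its left, z up, the work surface at z = 0. Lengths are in m, angles in rad, forces in N, time in s.
With the tool pointing down it reaches from about 0.4 to 0.825 m from the base axis. Payload 7 kg.
Tool frame: the origin (TCP) lies at the very end of the fingers, on their centre line; the grasp point (between the pads) lies 19 mm behind it (arm.grasp_offset is the distance from the TCP to the grasp point, in m); z points along the fingers, y is the line along which they close (so a half turn about z gives the same grasp; the last joint's range is limited). The gripper opens to 88 mm and grips with 3 to 60 N. Pads are 19 mm wide; open, the fingers measure 130 mm over their backs; the gripper's body (78 mm by 193 mm) begins 47 mm behind the grasp point.
Start: joints at [1.471, 0.359, 0.012, 0, -1.224, -0.288], TCP at [0.255, 0.625, 0.227] pointing down, gripper open.
Joint ranges: [-3.07, 3.07], [-1.43, 2.12], [-1.02, 1.25], [-3.03, 1.67], [-3.05, -0], [-3.03, 3.03]. Speed limits (rad/s): [2.39, 2.39, 3.01, 3.14, 3.14, 3.14].

## Interface

Orientations are given as [roll, pitch, yaw] about the fixed x, y, z axes, in that order (R = Rz(yaw) Ry(pitch) Rx(roll)).
In Python, from station import get_state, cams, arm, nets gives the robot as it stands.
- The arm moves only by the shell command python3 -m creep 'ROWS' [FORCE]. ROWS is a JSON object of lists of equal length, an entry for each row: "translation": the shift along the world's x, y, z in mm, a list of three; "spin": the turn about the world's z in rad; "gripper": the opening, from 0 (shut) to 1 (fully open). In form: {"translation": [[dx, dy, dz], ...], "spin": [spin, ...], "gripper": [gripper, ...]}. A call has 1 to 8 rows; each row shifts and turns the commanded pose from where the row before left it; what a row does not reach is not made up. A row lasts 1/10 s, in which the tool goes at most 50 mm and 8.59 degrees, less where a joint would pass 70% of its speed; a pose out of reach is approached as far as the arm can. A call is refused whole if a number of a shift passes 50 or a number of a turn 0.15, either way. A call with a gripper value outside its range is refused whole. The fingers move at their own pace and stop on an object; FORCE is the grip in N (left out, the last holds). Time passes only in rows, so rows that do not move let the fingers close. It gives the time, the measured TCP pose, the force, the opening and the grip force at its end, in the units of the state.
- get_state(): the state, without advancing time (a new reading comes with each control period).
- cams.grab_frame(name): name is "scene" or "top" or "wrist"; returns a dict with "img" (420x560x3 uint8, red, green, blue), "mtx" (3x3 intrinsics, pixels), "R" (3x3) and "t" (3): a world point X has camera coordinates R X + t. Camera axes: x right, y down, z forward; pixel columns grow to the right and rows downward; lengths in m; the calibration is good to about 2 mm. A picture is of the moment at which its call begins. There is no depth.
- arm.job_done(): hands the job in; it is judged then, once.
Trained networks look in the newest picture that a camera, given by its name, has taken for a name from the list of things; names that differ only in an ending like _2 or _b are one class to them, and where a whole thing is asked for, a point or a joint stands for the part that bears it (a point fixed in the world has none). Each returns a list of dicts, best first, with "confidence" (0 to 1); they miss things now and then, are a little off and sometimes report something else, mostly with a low value. They report only what shows in the picture. A call takes as long as a camera call. They do not tell look-alikes from the thing itself.
- nets.search_frame(camera, label): "centre" ([x, y, z] in m, in world coordinates, good to about 4 mm: the middle of the surface that is visible of it).
- nets.pinpoint(camera, label): "centre" ([x, y, z] in m, in world coordinates, good to about 4 mm: a listed point, or the origin of a listed thing).
The state is a dict: "t": time; "q": joint angles; "qd": joint speeds; "joint_efforts": joint torques, N m; "eef_pos": TCP position; "ee_rot": TCP orientation; "force": force on the tool from outside, world axes, zero at the start; "moment": the same for the moment, N m; "width": finger opening in m; "gripper_force": force on a finger pad.
Only numpy, scipy, OpenCV 4.12 (cv2) and the standard library are available. Lean on these libraries where they do the work, as an engineer would, in place of code of your own. Each camera call takes 0.05 s, during which the arm holds its last target. There are 200 camera calls.

## Working session

There is one attempt and no reset: what is moved stays moved. The work goes in short steps, Python scripts to look and compute and a shell command to move; the robot and the scene stay as the last step left them, time stands still between calls to the robot, and variables do not carry over. Pictures are saved under pics/ and viewed, at most 10 in all, crops included, and the job is handed in when it is done.

```bash
mkdir -p pics; ls
cat > h.py <<'E'
import cv2,numpy as np
from station import get_state,cams,arm,nets
def show(c,fn):
    f=cams.grab_frame(c); cv2.imwrite('pics/'+fn,cv2.cvtColor(f['img'],cv2.COLOR_RGB2BGR)); return f
def pp(c,labels):
    for l in labels:
        for d in nets.pinpoint(c,l): 
            if d['confidence']>.2: print(c,l,np.round(d['centre'],3),round(d['confidence'],2))
def ray(f,u,v,z):
    d=f['R'].T@np.linalg.inv(f['mtx'])@[u,v,1]; o=-f['R'].T@f['t']; return o+d*(z-o[2])/d[2]
E
python3 - <<'E'
from h import *
for c in ('top','scene'):
    f=show(c,c+'0.png')
    pp(c,['crate','bay','mat_a','bottle_a','jack','can','can_handle','tin_a','beaker','squat_tin'])
s=get_state();print(s['t'],s['eef_pos'],s['ee_rot'])
E
```

```text
pics
top crate [ 0.55  -0.239  0.001] 0.56
top bay [ 0.57  -0.141  0.009] 0.91
top mat_a [ 0.57  -0.357  0.004] 0.83
top bottle_a [ 0.498 -0.247  0.006] 0.89
top bottle_a [ 0.473 -0.342  0.002] 0.75
top jack [ 0.449  0.101 -0.004] 0.81
top can [0.458 0.103 0.082] 0.97
top can_handle [0.453 0.1   0.237] 0.92
top tin_a [0.602 0.406 0.002] 0.86
top tin_a [0.726 0.205 0.003] 0.7
top tin_a [0.62  0.281 0.003] 0.65
top tin_a [0.506 0.398 0.004] 0.6
top beaker [0.422 0.257 0.   ] 0.77
top squat_tin [0.688 0.087 0.   ] 0.98
scene crate [ 0.55  -0.24  -0.003] 0.75
scene bay [ 0.57  -0.146  0.005] 0.72
scene mat_a [ 0.595 -0.267  0.007] 0.6
scene mat_a [ 0.572 -0.364  0.005] 0.53
scene bottle_a [ 0.472 -0.344  0.004] 0.85
scene bottle_a [ 0.499 -0.245  0.008] 0.65
scene jack [ 0.451  0.104 -0.001] 0.98
scene can [0.453 0.105 0.082] 0.57
scene can_handle [0.455 0.104 0.232] 0.63
scene tin_a [0.499 0.398 0.001] 0.81
scene tin_a [ 0.721  0.212 -0.   ] 0.81
scene tin_a [0.621 0.282 0.004] 0.73
scene tin_a [ 0.606  0.41  -0.001] 0.56
scene beaker [ 0.42   0.258 -0.   ] 0.78
scene squat_tin [0.622 0.28  0.001] 0.43
scene squat_tin [ 0.595 -0.267  0.008] 0.32
1.1 [0.25528046 0.62485064 0.2265711 ] [-3.14156151e+00  1.16462455e-05 -3.87860541e-01]
```

View pics/top0.png

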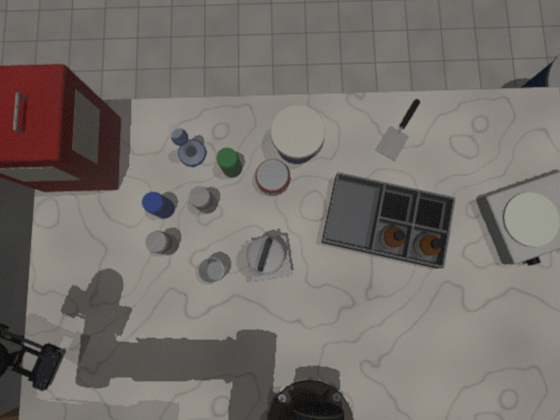

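View pics/scene0.png

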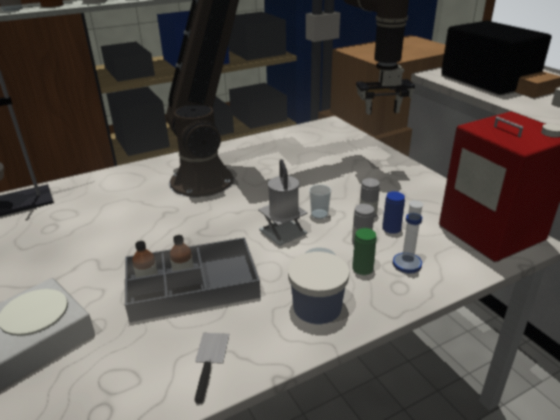

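The top view shows the steel tins at pixels (202,200) and (158,242). Blue (155,203) and green (228,162) are look-alikes, and the beaker is at (213,268). The crate is around (388,220) with bottles at (393,238) and (430,243) and empty cells above them. The can handle runs from (262,268) to (270,240). The scene view agrees.

The net points fit a crate yaw of about -0.2: mats predicted at (.594,-.268) and (.575,-.364), and measured there. I'll take the tin at (.502,.398) first.

```bash
python3 -m creep '{"translation":[[35,-32,0],[35,-32,0],[35,-32,0],[35,-32,0],[35,-32,0],[35,-32,0],[35,-32,0],[0,0,0]],"spin":[0,0,0,0,0,0,0,0],"gripper":[1,1,1,1,1,1,1,1]}' 25
python3 - <<'E'
from h import *
show('wrist','w1.png'); pp('wrist',['tin_a','beaker']); pp('top',['tin_a'])
E
```

```text
t: 1.9
eef_pos: [0.5036, 0.397, 0.2266]
ee_rot: [3.141, -0.001, -0.393]
force: [-0.2, -0.4, 0.5]
width: 0.0878
gripper_force: 0.0
wrist tin_a [ 0.501  0.396 -0.001] 0.74
wrist tin_a [0.608 0.408 0.002] 0.71
wrist tin_a [ 0.623  0.282 -0.001] 0.64
wrist beaker [0.419 0.252 0.002] 0.91
top tin_a [0.602 0.406 0.002] 0.86
top tin_a [0.726 0.205 0.003] 0.7
top tin_a [0.62  0.281 0.003] 0.65
top tin_a [0.506 0.398 0.004] 0.6
```

View pics/w1.png

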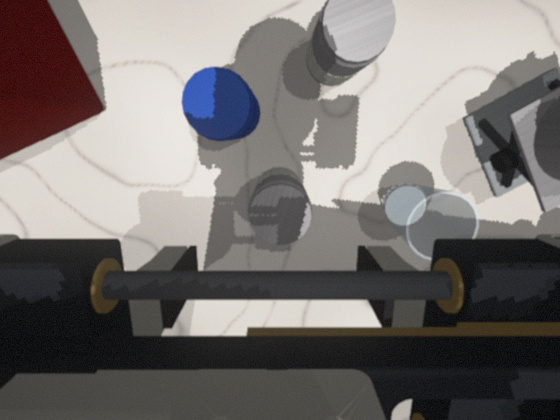

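Wrist view: the tin is at (280,212), midway between the fingers, the blue look-alike is at (220,103), and the beaker at (440,220) is clear. Descending and gripping.

```bash
python3 -m creep '{"translation":[[-1,0,-40],[0,0,-40],[0,0,-40],[0,0,-27],[0,0,-10],[0,0,0],[0,0,0],[0,0,0]],"spin":[0,0,0,0,0,0,0,0],"gripper":[1,1,1,1,1,0.5,0.5,0.5]}' 25
python3 -m creep '{"translation":[[0,0,0],[0,0,0],[0,0,0],[0,0,10],[0,0,20],[0,0,30],[0,0,40],[0,0,0]],"spin":[0,0,0,0,0,0,0,0],"gripper":[0.5,0.5,0.5,0.5,0.5,0.5,0.5,0.5]}' 25
```

```text
t: 2.9
eef_pos: [0.4997, 0.4019, 0.0716]
ee_rot: [-3.139, -0.001, -0.387]
force: [-0.1, -2.5, 2.3]
width: 0.0691
gripper_force: 1.1
t: 3.7
eef_pos: [0.5018, 0.4034, 0.1764]
ee_rot: [-3.132, -0.004, -0.387]
force: [1.4, 0.9, -2.1]
width: 0.0603
gripper_force: 24.7
```

```bash
python3 -m creep '{"translation":[[5,-15,40],[10,-25,30],[15,-40,10],[15,-40,0],[15,-40,0],[15,-40,0],[15,-40,0],[10,-40,0]],"spin":[0,0,0,0,0,0,0,0],"gripper":[0.5,0.5,0.5,0.5,0.5,0.5,0.5,0.5]}'
python3 -m creep '{"translation":[[0,-45,0],[0,-45,0],[0,-45,0],[0,-45,0],[0,-45,0],[-5,-45,0],[-10,-40,0],[-5,-40,0]],"spin":[0,0,0,0,0,0,0,0],"gripper":[0.5,0.5,0.5,0.5,0.5,0.5,0.5,0.5]}'
```

```text
t: 4.5
eef_pos: [0.5997, 0.1193, 0.2496]
ee_rot: [-3.141, -0.0, -0.388]
force: [0.9, 0.4, -2.4]
width: 0.0602
gripper_force: 24.7
t: 5.3
eef_pos: [0.5783, -0.2307, 0.2497]
ee_rot: [-3.141, 0.0, -0.388]
force: [0.6, 0.2, -2.1]
width: 0.06
gripper_force: 24.7
```

```bash
python3 -m creep '{"translation":[[-1,-35,0],[-1,-35,0],[-1,-30,0],[0,-20,0],[0,-10,0],[0,0,0],[0,0,0]],"spin":[0,0,0,0,0,0,0],"gripper":[0.5,0.5,0.5,0.5,0.5,0.5,0.5]}'
python3 - <<'E'
from h import *
show('wrist','w2.png'); pp('wrist',['tin_a','mat_a','bottle_a','crate','bay'])
f=show('top','t2.png'); print(get_state()['eef_pos'])
E
```

```text
t: 6.0
eef_pos: [0.5762, -0.3587, 0.2494]
ee_rot: [-3.141, 0.0, -0.388]
force: [0.4, -0.3, -2.4]
width: 0.0604
gripper_force: 24.7
wrist tin_a [ 0.577 -0.362  0.179] 0.64
wrist mat_a [ 0.572 -0.36   0.005] 0.97
wrist mat_a [ 0.593 -0.262  0.006] 0.74
wrist crate [ 0.549 -0.238 -0.002] 0.88
wrist bay [ 0.574 -0.142  0.008] 0.73
[ 0.57647932 -0.35855852  0.2498323 ]
```

View pics/w2.png

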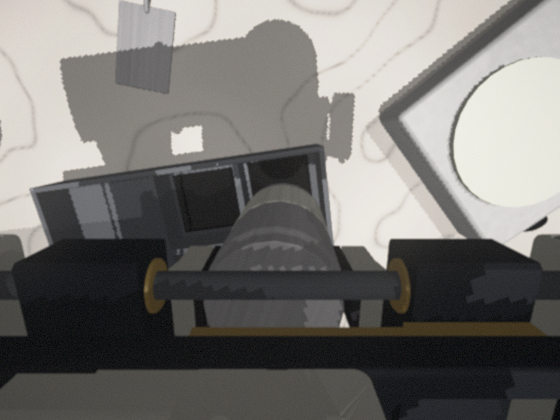

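Wrist view: the held tin is centred at about (280,250) over the end cell, its underside at 0.179 as expected, and the free mat is at (208,195). Lowering.

```bash
python3 -m creep '{"translation":[[-3,-2,-20],[0,0,-40],[0,0,-40],[0,0,-30],[0,0,-15],[0,0,-10],[0,0,-7],[0,0,0]],"spin":[0,0,0,0,0,0,0,0],"gripper":[0.5,0.5,0.5,0.5,0.5,0.5,0.5,0.5]}'
python3 -m creep '{"translation":[[0,0,-3],[0,0,-3],[0,0,-2],[0,0,0],[0,0,0]],"spin":[0,0,0,0,0],"gripper":[0.5,0.5,0.5,0.5,0.5]}'
```

```text
t: 7.15
eef_pos: [0.5736, -0.3612, 0.0878]
ee_rot: [3.142, -0.0, -0.388]
force: [0.0, 0.2, -2.8]
width: 0.0603
gripper_force: 24.7
t: 7.65
eef_pos: [0.5736, -0.3613, 0.0801]
ee_rot: [3.141, -0.001, -0.388]
force: [1.5, -1.2, 0.4]
width: 0.0605
gripper_force: 24.7
```

```bash
python3 -m creep '{"translation":[[0,0,-1],[0,0,0],[0,0,0],[0,0,0],[0,0,0],[0,0,0]],"spin":[0,0,0,0,0,0],"gripper":[0.5,0.82,0.82,0.82,0.82,0.82]}'
python3 -m creep '{"translation":[[0,0,15],[0,0,30],[0,0,45],[0,0,45],[0,20,35],[0,40,0],[5,45,0],[5,50,0]],"spin":[0,0,0,0,0,0,0,0],"gripper":[0.82,0.82,0.82,0.82,0.82,1,1,1]}'
python3 -m creep '{"translation":[[5,50,0],[5,50,0],[5,50,0],[5,50,0],[5,50,0],[5,50,0],[5,50,0],[5,50,0]],"spin":[0,0,0,0,0,0,0,0],"gripper":[1,1,1,1,1,1,1,1]}'
```

```text
t: 8.25
eef_pos: [0.5732, -0.3611, 0.0784]
ee_rot: [3.142, 0.0, -0.388]
force: [-0.5, 0.3, 0.1]
width: 0.0717
gripper_force: 0.0
t: 9.05
eef_pos: [0.5831, -0.2055, 0.2503]
ee_rot: [-3.141, -0.002, -0.389]
force: [0.9, -0.8, -0.4]
width: 0.0865
gripper_force: 0.0
t: 9.85
eef_pos: [0.6229, 0.1937, 0.2503]
ee_rot: [-3.14, -0.001, -0.388]
force: [1.1, 0.1, -0.8]
width: 0.0871
gripper_force: 0.0
```

```bash
python3 -m creep '{"translation":[[-1,35,0],[0,30,0],[0,17,0],[0,5,0],[0,0,0],[0,0,0]],"spin":[0,0,0,0,0,0],"gripper":[1,1,1,1,1,1]}'
python3 - <<'E'
from h import *
f=show('wrist','w3.png'); pp('wrist',['tin_a']);pp('top',['tin_a']);pp('scene',['tin_a','mat_a','bottle_a'])
E
```

```text
t: 10.45
eef_pos: [0.6221, 0.2776, 0.249]
ee_rot: [-3.142, -0.0, -0.388]
force: [1.1, -0.5, 0.5]
width: 0.0882
gripper_force: 0.0
wrist tin_a [ 0.726  0.206 -0.001] 0.86
wrist tin_a [0.606 0.407 0.002] 0.64
top tin_a [0.621 0.281 0.004] 0.82
top tin_a [0.606 0.407 0.003] 0.7
top tin_a [0.722 0.208 0.001] 0.57
scene tin_a [0.499 0.398 0.001] 0.81
scene tin_a [ 0.721  0.212 -0.   ] 0.81
scene tin_a [0.621 0.282 0.004] 0.73
scene tin_a [ 0.606  0.41  -0.001] 0.56
scene mat_a [ 0.595 -0.267  0.007] 0.6
scene mat_a [ 0.572 -0.364  0.005] 0.53
scene bottle_a [ 0.472 -0.344  0.004] 0.85
scene bottle_a [ 0.499 -0.245  0.008] 0.65
```

View pics/w3.png

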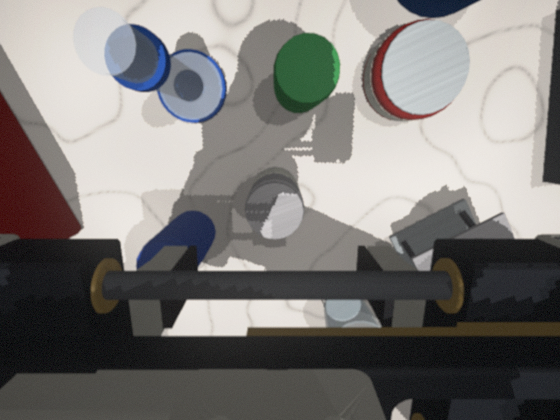

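Wrist view: the second tin is at (274,208), slightly left, so shift +3 mm in y. The blue tin (180,240), the beaker (350,315) and the can are clear.

```bash
python3 -m creep '{"translation":[[0,3,-30],[0,0,-45],[0,0,-45],[0,0,-40],[0,0,-19],[0,0,0],[0,0,0],[0,0,0]],"spin":[0,0,0,0,0,0,0,0],"gripper":[1,1,1,1,1,1,0.5,0.5]}' 25
python3 -m creep '{"translation":[[0,0,0],[0,0,0],[0,0,0],[0,0,0],[0,0,15],[0,0,35],[0,0,45],[0,0,45]],"spin":[0,0,0,0,0,0,0,0],"gripper":[0.5,0.5,0.5,0.5,0.5,0.5,0.5,0.5]}' 25
```

```text
t: 11.55
eef_pos: [0.6232, 0.2823, 0.0716]
ee_rot: [-3.139, -0.002, -0.388]
force: [0.2, -0.1, -0.3]
width: 0.0762
gripper_force: 0.0
t: 12.35
eef_pos: [0.6213, 0.2813, 0.2109]
ee_rot: [3.14, 0.001, -0.388]
force: [1.5, 1.1, -4.2]
width: 0.0594
gripper_force: 24.9
```

```bash
python3 -m creep '{"translation":[[0,-15,25],[0,-30,15],[0,-45,0],[0,-45,0],[0,-45,0],[0,-45,0],[-4,-45,0],[-4,-45,0]],"spin":[0,0,0,0,0,0,0,0],"gripper":[0.5,0.5,0.5,0.5,0.5,0.5,0.5,0.5]}'
python3 -m creep '{"translation":[[-4,-45,0],[-4,-45,0],[-4,-45,0],[-4,-40,0],[-4,-35,0],[0,-20,0],[0,0,0],[0,0,0]],"spin":[0,0,0,0,0,0,0,0],"gripper":[0.5,0.5,0.5,0.5,0.5,0.5,0.5,0.5]}'
python3 - <<'E'
from h import *
show('wrist','w4.png');f=show('top','t4.png'); show('scene','s4.png')
for c in ('wrist','top','scene'): pp(c,['tin_a','mat_a','crate','bay','bottle_a'])
print(get_state()['eef_pos'])
E
```

```text
t: 13.15
eef_pos: [0.6132, -0.0349, 0.2499]
ee_rot: [-3.141, 0.0, -0.388]
force: [1.1, -0.5, -4.1]
width: 0.0593
gripper_force: 24.9
t: 13.95
eef_pos: [0.5936, -0.2635, 0.2494]
ee_rot: [-3.141, 0.001, -0.389]
force: [-0.5, 0.6, -4.6]
width: 0.0596
gripper_force: 24.9
wrist tin_a [ 0.576 -0.365  0.01 ] 0.72
wrist tin_a [ 0.592 -0.262  0.181] 0.62
wrist mat_a [ 0.594 -0.262  0.007] 0.95
wrist bay [ 0.573 -0.141  0.006] 0.93
wrist bottle_a [ 0.477 -0.341  0.006] 0.77
top tin_a [ 0.578 -0.363  0.01 ] 0.97
top tin_a [0.725 0.207 0.004] 0.85
top tin_a [0.604 0.406 0.002] 0.58
top tin_a [ 0.59  -0.263  0.181] 0.51
top mat_a [ 0.573 -0.359  0.005] 0.7
top bottle_a [ 0.475 -0.341  0.006] 0.64
top bottle_a [0.453 0.1   0.237] 0.49
scene tin_a [ 0.722  0.21  -0.003] 0.95
scene tin_a [ 0.601  0.41  -0.003] 0.91
scene tin_a [ 0.574 -0.365  0.009] 0.67
scene tin_a [ 0.572 -0.146  0.002] 0.59
scene tin_a [ 0.59  -0.264  0.182] 0.57
scene mat_a [ 0.591 -0.266  0.007] 0.59
scene mat_a [ 0.57  -0.362  0.008] 0.43
scene crate [ 0.55  -0.238 -0.002] 0.65
scene bay [ 0.572 -0.146  0.003] 0.84
scene bay [ 0.591 -0.261  0.18 ] 0.62
scene bay [0.449 0.102 0.003] 0.55
scene bottle_a [ 0.499 -0.246  0.009] 0.78
scene bottle_a [ 0.472 -0.342  0.004] 0.54
[ 0.59401518 -0.26343135  0.24954253]
```

View pics/w4.png

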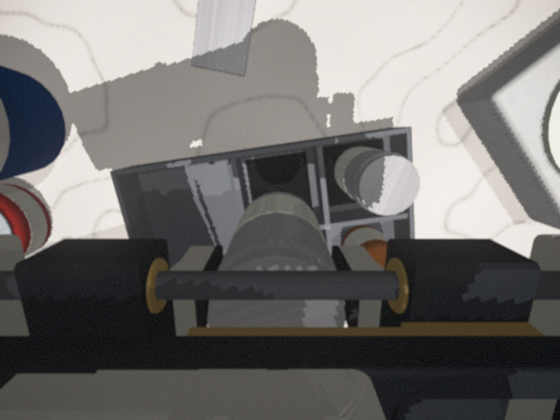

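Wrist view: the first tin stands in the end cell at (380,180). The held tin is centred over its own cell at about (280,250), and the bottle at (370,245) is undisturbed. Lowering.

```bash
python3 -m creep '{"translation":[[1,-1,-20],[0,0,-40],[0,0,-40],[0,0,-30],[0,0,-15],[0,0,-10],[0,0,-6],[0,0,0]],"spin":[0,0,0,0,0,0,0,0],"gripper":[0.5,0.5,0.5,0.5,0.5,0.5,0.5,0.5]}'
python3 -m creep '{"translation":[[0,0,-3],[0,0,-3],[0,0,-2],[0,0,0],[0,0,0]],"spin":[0,0,0,0,0],"gripper":[0.5,0.5,0.5,0.5,0.5]}'
```

```text
t: 15.65
eef_pos: [0.5951, -0.2644, 0.0884]
ee_rot: [3.141, 0.0, -0.388]
force: [-0.6, 0.4, -2.6]
width: 0.0593
gripper_force: 24.9
t: 16.15
eef_pos: [0.5951, -0.2644, 0.0808]
ee_rot: [3.142, -0.0, -0.388]
force: [0.3, -0.3, -3.6]
width: 0.0593
gripper_force: 24.9
```

```bash
python3 -m creep '{"translation":[[0,0,-1],[0,0,-1],[0,0,0],[0,0,0]],"spin":[0,0,0,0],"gripper":[0.5,0.5,0.5,0.5]}'
```

```text
t: 16.55
eef_pos: [0.5957, -0.2647, 0.0799]
ee_rot: [3.142, -0.002, -0.387]
force: [-3.1, 0.5, 5.5]
width: 0.0596
gripper_force: 24.9
```

```bash
python3 -m creep '{"translation":[[0,0,0],[0,0,0],[0,0,0],[0,0,0],[0,0,15],[0,0,35],[0,0,45],[0,0,45]],"spin":[0,0,0,0,0,0,0,0],"gripper":[0.82,0.82,0.82,0.82,0.82,0.82,0.82,0.82]}'
python3 -m creep '{"translation":[[-5,20,40],[-10,40,40],[-20,50,40],[-20,50,0],[-20,50,0],[-20,50,0],[-20,40,0],[-20,30,0]],"spin":[0,0,0,0,0,0,0,0],"gripper":[1,1,1,1,1,1,1,1]}'
python3 -m creep '{"translation":[[-5,25,0],[0,10,0],[0,3,0],[0,0,0],[0,0,0]],"spin":[0,0,0,0,0],"gripper":[1,1,1,1,1]}'
python3 - <<'E'
from h import *
f=show('top','t5.png')
cv2.imwrite('pics/t5c.png',cv2.resize(cv2.imread('pics/t5.png')[90:290,210:470],None,fx=3,fy=3)[:600,:780])
show('wrist','w5.png')
for c in ('top','wrist'): pp(c,['can_handle','can','tin_a','bay'])
print(get_state()['eef_pos'])
E
```

```text
t: 17.35
eef_pos: [0.5946, -0.2643, 0.2196]
ee_rot: [3.141, 0.001, -0.388]
force: [1.3, -0.4, 0.9]
width: 0.0719
gripper_force: 0.0
t: 18.15
eef_pos: [0.4697, 0.0389, 0.3233]
ee_rot: [-3.141, -0.0, -0.387]
force: [0.2, 0.2, 0.8]
width: 0.0877
gripper_force: 0.0
t: 18.65
eef_pos: [0.466, 0.0743, 0.3229]
ee_rot: [3.141, 0.0, -0.389]
force: [-0.8, -0.9, -0.2]
width: 0.0875
gripper_force: 0.0
top can_handle [0.452 0.104 0.238] 0.49
top can [0.456 0.105 0.082] 0.43
top tin_a [ 0.576 -0.365  0.013] 0.93
top tin_a [0.605 0.409 0.001] 0.88
top tin_a [0.724 0.206 0.003] 0.69
top tin_a [ 0.592 -0.265  0.012] 0.59
top bay [ 0.573 -0.144  0.009] 0.62
wrist can_handle [0.454 0.103 0.237] 0.84
wrist can_handle [ 0.497 -0.245  0.008] 0.26
wrist can [0.456 0.104 0.079] 0.92
wrist tin_a [0.607 0.406 0.005] 0.62
wrist tin_a [0.727 0.205 0.   ] 0.56
wrist bay [ 0.574 -0.144  0.005] 0.81
[0.46574178 0.07485869 0.32318132]
```

View pics/w5.png

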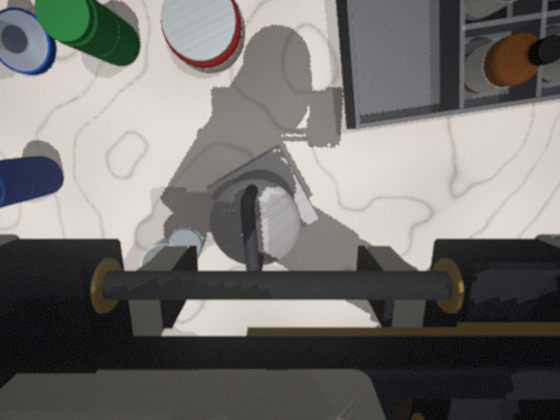

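Wrist view: the bar runs from (250,190) to (254,265), nearly along tool x, so the current yaw almost fits. I'll check it numerically.

Run:
```python
from h import *
f=cams.grab_frame('wrist')
a=ray(f,250,192,.24);b=ray(f,253,250,.24);print(a,b,np.arctan2(*(a-b)[1::-1]))
f=cams.grab_frame('top');g=f['img'].mean(2)[225:285,240:300]
m=(g<60).astype('uint8');n,l,s,c=cv2.connectedComponentsWithStats(m);print(s)
i=1+s[1:,4].argmax();v,u=np.nonzero(l==i);
vx,vy,x0,y0=cv2.fitLine(np.c_[u,v].astype('f4'),cv2.DIST_L2,0,.01,.01).ravel()
p=ray(f,240+x0,225+y0,.238);q=ray(f,240+x0+10*vx,225+y0+10*vy,.238);d=q-p;print(p,np.arctan(d[1]/d[0]))
```

```text
[0.49484395 0.08500555 0.24      ] [0.44891675 0.10231782 0.24      ] -0.36047935120137264
[[   0    0   60   60 1328]
 [   0    0   60   32 1493]
 [   0   13   60   47  626]
 [  47   25   13   24  153]]
[0.49184894 0.09714133 0.238     ] -1.4809530596444587
```

```bash
python3 -m creep '{"translation":[[-6,14,0],[-6,13,0],[0,0,-25],[0,0,-35],[0,0,-30],[0,0,-16],[0,0,0],[0,0,0]],"spin":[0.03,0,0,0,0,0,0,0],"gripper":[1,1,1,1,1,1,1,1]}' 55
python3 -m creep '{"translation":[[0,0,0],[0,0,0],[0,0,0],[0,0,0],[0,0,0],[0,0,0],[0,0,0],[0,0,0]],"spin":[0,0,0,0,0,0,0,0],"gripper":[0,0,0,0,0,0,0,0]}' 55
python3 -m creep '{"translation":[[0,0,0],[0,0,0],[0,0,0],[0,0,0]],"spin":[0,0,0,0],"gripper":[0,0,0,0]}' 55
```

```text
t: 20.05
eef_pos: [0.4541, 0.102, 0.2178]
ee_rot: [3.141, -0.0, -0.358]
force: [0.3, -0.2, 0.8]
width: 0.0876
gripper_force: 0.0
t: 20.85
eef_pos: [0.4537, 0.102, 0.2172]
ee_rot: [3.142, 0.0, -0.358]
force: [0.3, 0.1, -0.4]
width: 0.0292
gripper_force: 0.0
t: 21.25
eef_pos: [0.4539, 0.1021, 0.2172]
ee_rot: [-3.141, -0.0, -0.358]
force: [0.4, 1.7, -0.8]
width: 0.0104
gripper_force: 54.9
```

```bash
python3 -m creep '{"translation":[[0,0,3],[0,0,5],[0,0,10],[0,0,15],[0,0,15],[0,0,10],[0,0,0],[0,0,0]],"spin":[0,0,0,0,0,0,0,0],"gripper":[0,0,0,0,0,0,0,0]}' 55
python3 - <<'E'
from h import *
show('scene','s6.png');pp('scene',['can','can_handle','bay','tin_a']);pp('wrist',['bay'])
E
```

```text
t: 22.05
eef_pos: [0.4535, 0.102, 0.275]
ee_rot: [-3.141, 0.0, -0.358]
force: [-0.9, -0.4, -3.9]
width: 0.0104
gripper_force: 54.9
scene can [0.454 0.103 0.139] 0.75
scene can_handle [0.456 0.101 0.288] 0.92
scene bay [ 0.57  -0.146  0.003] 0.94
scene tin_a [ 0.607  0.41  -0.002] 0.98
scene tin_a [ 0.72   0.209 -0.001] 0.93
scene tin_a [ 0.594 -0.264  0.012] 0.69
scene tin_a [ 0.575 -0.365  0.005] 0.66
wrist bay [ 0.574 -0.144  0.007] 0.97
```

View pics/s6.png

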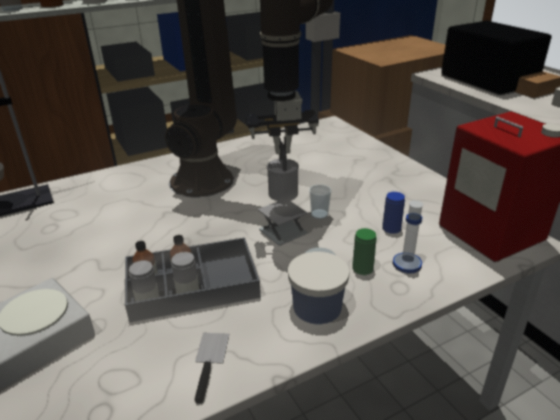

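The scene view shows the can hanging upright at (283,180), clear of the jack, with both tins in their cells at (143,275) and (183,267). I'll carry it gently to the bay.

```bash
python3 -m creep '{"translation":[[2,-5,0],[5,-10,0],[8,-15,0],[10,-20,0],[11,-22,0],[11,-23,0],[11,-23,0],[11,-23,0]],"spin":[0,0,0,0,0,0,0,0],"gripper":[0,0,0,0,0,0,0,0]}'
python3 -m creep '{"translation":[[11,-23,0],[11,-23,0],[10,-20,0],[8,-16,0],[5,-11,0],[3,-8,0],[1,-4,0],[0,0,0]],"spin":[0,0,0,0,0,0,0,0],"gripper":[0,0,0,0,0,0,0,0]}'
python3 - <<'E'
from h import *
show('wrist','w7.png');show('top','t7.png');show('scene','s7.png')
for c in ('wrist','top','scene'): pp(c,['can','bay'])
print(get_state()['eef_pos'],get_state()['moment'])
E
```

```text
t: 23.15
eef_pos: [0.5232, -0.0409, 0.2751]
ee_rot: [3.141, 0.0, -0.358]
force: [0.7, 0.4, -4.2]
width: 0.0103
gripper_force: 54.9
t: 23.95
eef_pos: [0.5716, -0.1443, 0.2751]
ee_rot: [3.142, 0.0, -0.358]
force: [-0.3, 0.8, -3.7]
width: 0.0104
gripper_force: 54.9
wrist can [ 0.572 -0.145  0.138] 0.73
top can [ 0.574 -0.139  0.138] 0.73
top bay [ 0.571 -0.143  0.01 ] 0.96
scene can [ 0.574 -0.14   0.141] 0.69
scene bay [ 0.571 -0.148  0.002] 0.96
[ 0.57169298 -0.14372549  0.27533988] [-0.00875791  0.01007483  0.07518029]
```

View pics/w7.png

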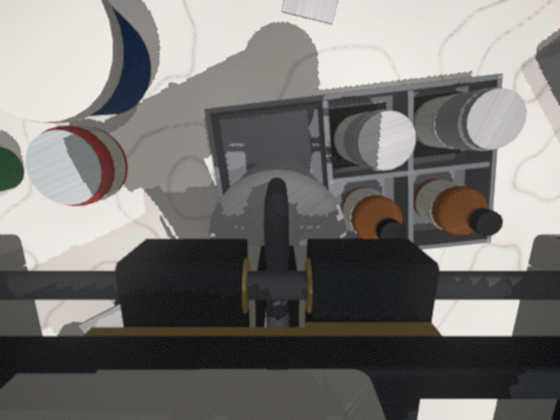

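Wrist view: the can is centred over the bay at (277,220), and the tins (375,140), (480,120) and the bottles are upright in their cells. Lowering 132 mm, slowly at the end.

```bash
python3 -m creep '{"translation":[[0,-1,-10],[0,0,-25],[0,0,-30],[0,0,-25],[0,0,-15],[0,0,-10],[0,0,-7],[0,0,0]],"spin":[0,0,0,0,0,0,0,0],"gripper":[0,0,0,0,0,0,0,0]}'
python3 -m creep '{"translation":[[0,0,-3],[0,0,-3],[0,0,-2],[0,0,-2],[0,0,0],[0,0,0]],"spin":[0,0,0,0,0,0],"gripper":[0,0,0,0,0,0]}'
```

```text
t: 25.2
eef_pos: [0.5714, -0.145, 0.1524]
ee_rot: [3.141, 0.001, -0.358]
force: [-0.8, 1.1, -2.9]
width: 0.0106
gripper_force: 54.9
t: 25.8
eef_pos: [0.5717, -0.145, 0.1433]
ee_rot: [3.142, 0.0, -0.358]
force: [-0.1, 0.6, -3.6]
width: 0.0103
gripper_force: 54.9
```

```bash
python3 -m creep '{"translation":[[0,0,-1],[0,0,-1],[0,0,0],[0,0,0]],"spin":[0,0,0,0],"gripper":[0,0,0,0]}'
```

```text
t: 26.2
eef_pos: [0.5725, -0.1453, 0.1431]
ee_rot: [-3.142, -0.002, -0.357]
force: [-3.2, 0.2, 8.3]
width: 0.0101
gripper_force: 54.9
```

```bash
python3 -m creep '{"translation":[[0,0,0],[0,0,0],[0,0,0],[0,0,0],[0,0,0],[0,0,0],[0,0,15],[0,0,30]],"spin":[0,0,0,0,0,0,0,0],"gripper":[0.6,0.6,0.6,0.6,0.6,0.6,0.6,0.6]}'
python3 -m creep '{"translation":[[0,0,45],[0,0,45],[0,0,45],[-10,30,0],[-10,40,0],[-10,40,0],[-10,40,0],[0,0,0]],"spin":[0,0,0,0,0,0,0,0],"gripper":[0.6,0.6,0.6,0.6,0.6,0.6,0.6,0.6]}'
python3 -m creep '{"translation":[[-10,40,0],[-10,40,0],[-10,40,0],[0,0,0],[0,0,0]],"spin":[0,0,0,0,0],"gripper":[0.6,0.6,0.6,0.6,0.6]}'
python3 - <<'E'
from h import *
f=show('top','t8.png');show('scene','s8.png')
a=cv2.imread('pics/t8.png')[150:290,290:490];b=cv2.imread('pics/s8.png')[160:360,60:330]
cv2.imwrite('pics/c8.png',np.hstack([cv2.resize(a,(400,280)),cv2.resize(b,(378,280))]))
for c in ('top','scene'): pp(c,['can','bay','tin_a','mat_a','bottle_a','beaker','squat_tin'])
E
```

```text
t: 27.0
eef_pos: [0.5701, -0.1449, 0.1843]
ee_rot: [3.14, 0.005, -0.358]
force: [1.0, 0.6, 0.1]
width: 0.0523
gripper_force: 0.0
t: 27.8
eef_pos: [0.5308, 0.0084, 0.3216]
ee_rot: [-3.14, -0.0, -0.354]
force: [0.9, -0.3, 0.9]
width: 0.0523
gripper_force: 0.0
t: 28.3
eef_pos: [0.5016, 0.1255, 0.3212]
ee_rot: [3.141, -0.0, -0.356]
force: [-0.6, -0.2, -0.2]
width: 0.0524
gripper_force: 0.0
top can [ 0.575 -0.145  0.007] 0.88
top bay [ 0.571 -0.144  0.008] 0.6
top tin_a [ 0.577 -0.363  0.008] 0.79
top tin_a [ 0.593 -0.267  0.011] 0.69
top tin_a [0.607 0.406 0.002] 0.54
top mat_a [ 0.571 -0.357  0.004] 0.7
top mat_a [ 0.593 -0.266  0.005] 0.67
top bottle_a [ 0.496 -0.246  0.006] 0.87
top bottle_a [ 0.474 -0.341  0.002] 0.84
top beaker [0.424 0.255 0.003] 0.69
top squat_tin [ 0.685  0.086 -0.004] 0.95
top squat_tin [ 0.473 -0.342  0.003] 0.31
scene can [ 0.572 -0.143  0.009] 0.93
scene bay [ 0.572 -0.144  0.006] 0.75
scene tin_a [ 0.608  0.411 -0.002] 0.94
scene tin_a [0.725 0.207 0.001] 0.79
scene tin_a [ 0.578 -0.364  0.009] 0.71
scene tin_a [ 0.595 -0.265  0.013] 0.7
scene mat_a [ 0.593 -0.266  0.011] 0.54
scene mat_a [ 0.572 -0.364  0.004] 0.43
scene bottle_a [ 0.474 -0.345  0.006] 0.86
scene beaker [ 0.421  0.258 -0.004] 0.65
```

View pics/c8.png

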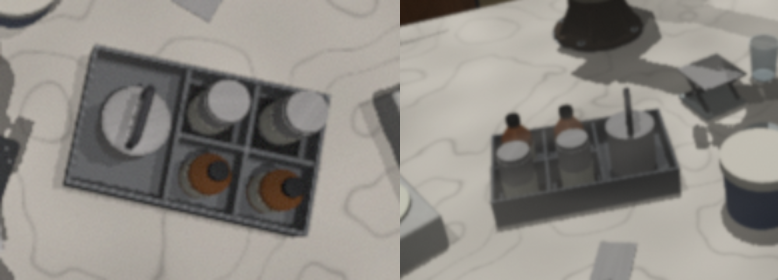

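The can (135,120) stands in the bay, both tins (228,100) and (305,110) stand in their cells, and the bottles are undisturbed. All measured positions are within tolerance, so I'm handing in.

```bash
python3 -c "
from station import arm
print(arm.job_done())"
```

```text
the job is handed in; nothing more can be done
None
```

I handed the job in at about 28 s: the can stands in the large bay and one tin stands in each empty cell, all measured within tolerance, with bottles, beaker and squat tin unmoved; the hand-in returned no verdict.

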